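# Wedge up the sagging specimen stage

## Task

The black hinged plate of the specimen stage sags onto its grey frame: pull the cabinet drawer well open, take out the yellow levelling wedge, and gently slide it thin end first, flat on the bench, under the middle of the plate's front edge until that edge is lifted just clear of the frame, about 5 mm (the plate's edge then reaches the red line on the wedge). Finish while still gripping the wedge in place, so that a colleague can tighten the stage; lift the plate only with the wedge, and leave the dish on it and everything else standing where they are.

Things in the scene. Friction and masses are not known exactly. Their poses are not given: they have to be found in the camera images.
- cabinet: Low grey cabinet, fixed, 230 deep (x), 240 wide (y), 100 high. Origin: centre of its underside. Its -x looks to the robot side; its white drawer front is 115 in front of the origin, top edge 88 above the bench. The drawer's inside is 185 by 198, floor 22 and side walls 78 above the bench; when shut, its inside starts 94 in front of the origin.
- cabinet_drawer0 (a joint): How far the drawer is pulled out along the cabinet's -x, in m: 0 shut, 0.157 at its stop. It slides with a few newtons and stays where it is left. Pulled out 0.145 or more, the whole wedge lies clear of the cabinet's top and lifts straight up.
- cabinet_drawer0_handle (a point): Middle of the drawer's steel bar handle: round bar 11 thick, 120 long, level, along the cabinet's y, 62 above the bench. Its axis is 35 in front of the drawer front (a clear gap of 29 behind the bar); a thin post 9 from each end holds it. The point moves with the drawer.
- stage: Low grey frame of the specimen stage, fixed: 160 deep (x), 220 wide (y), 10 high. Origin: on the bench in its middle line, 95 behind its front. Its -x is the front, to the robot side. Side rails 30 wide leave the front open 160 wide, where a wedge on the bench is pushed in along +x. The black plate over it is hinged 65 behind the origin; its front edge is 95 in front of it.
- stage_plate (a joint): Tilt of the black stage plate about its back hinge, rad: 0 resting, growing as the front rises; the front edge is 160 from the hinge, so 0.031 rad is 5 mm of lift. It falls back when not held up. The wedge's ramp meets the edge when the thin end is 36 past it; each 4 mm more lifts it 1 mm. A red line crosses the ramp 56 from the thin end: edge on the line = 5 mm lift. Push up to about 12 N.
- plate_edge (a point): Middle of the lower front edge of the black plate, 12 above the bench at rest; the point moves with the plate. The plate is 220 wide, 150 deep, 12 thick (top 24 above the bench), 0.5 to 1 kg.
- wedge: Yellow plastic wedge, 115 long (x), 30 wide (y), about 90 g, in the drawer, thin end to the back. Its rear is an upright grip block 35 long, 30 wide, 45 high, to be gripped across the 30. From the block a straight ramp falls from 23 high to 3 at the thin end over 80 (1 in 4). Origin: centre of the block's underside; +x points to the thin end, 97.5 ahead.
- dish: Clear round dish with pink contents, 60 across, 12 high, loose on top of the stage plate. Origin: centre of its underside. Leave alone.
- spacer: Loose steel block 60 by 30 by 20 high lying in the drawer beside the wedge, at the cabinet's +y side. Leave it in the drawer. Origin: centre of its underside.
- tip_box: Blue pipette tip box 80 by 120 by 57 high, loose on the rear half of the cabinet's top. Origin: centre of its underside. Leave alone.
- media_bottle: Glass bottle 70 across, 140 high, standing on the bench at the right. Origin: centre of its underside. Leave alone.
- tube_rack: Green tube rack 70 by 160, 95 high with its tubes, loose on the bench at the left. Origin: centre of its underside. Leave alone.
- oil_jar: Small amber jar 40 across, 60 high, on the bench between cabinet and stage. Origin: centre of its underside. Leave alone.

How it is judged:
On the way, in this order (a step that is already met when the one before it is completed fails the run):
1. the drawer is pulled well open (10 cm or more) (value of joint cabinet_drawer0 above 0.1 m), for 0.1 s.
2. the wedge is gripped and lifted out of the drawer (contact force between the fingers and wedge above 1 N and height (world z) of wedge above 0.05 m), for 0.1 s.
3. the wedge's thin end is under the plate's front edge while the plate still rests (x of wedge in the frame of stage above -0.185 m and y of wedge in the frame of stage between -0.06 and 0.06 m and height (world z) of wedge below 0.012 m and angle between the x axis of wedge and the x axis of stage, either way round below 0.3 rad and value of joint stage_plate below 0.012 rad).
At the end, for the whole second after the job is handed in: Plate edge held 3 to 8 mm up (0.019 to 0.050 rad), still, carried by the wedge (over 0.5 N), not by the robot; wedge flat on the bench (within 6 mm, 0.08 rad), thin end under the plate, within 60 mm of its middle and 0.3 rad of square, gripped with over 2 N; dish still on the plate (value of joint stage_plate between 0.019 and 0.05 rad and velocity of joint stage_plate between -0.02 and 0.02 rad/s and contact force between wedge and stage above 0.5 N and contact force between the fingers and wedge above 2 N and contact force between each of the arm, the fingers and stage below 0.5 N and x of wedge in the frame of stage between -0.155 and -0.1 m and angle between the x axis of wedge and the x axis of stage, either way round below 0.3 rad and y of wedge in the frame of stage between -0.06 and 0.06 m and height (world z) of wedge between -0.004 and 0.006 m and angle between wedge's own z axis and vertical below 0.08 rad and linear speed of wedge below 0.01 m/s and horizontal distance between dish and stage below 0.08 m and height (world z) of dish above 0.02 m); the arm keeps its last pose, push and grip.
It fails at once if the plate is lifted far too high (over 12 mm at its edge) (value of joint stage_plate above 0.075 rad).
It fails at once if the dish slides or tips on the plate (distance of dish from where it was at the start of the episode above 0.03 m or angle between dish's own z axis and vertical above 0.4 rad).
It fails at once if the spacer leaves the drawer (height (world z) of spacer above 0.06 m).
It fails at once if the tip box, bottle, tube rack or jar is knocked over or shoved away (over 30 mm) (distance of any of tip_box, media_bottle, tube_rack, oil_jar from where it was at the start of the episode above 0.03 m or angle between any of tip_box, media_bottle, tube_rack, oil_jar's own z axis and vertical above 0.4 rad).
It also fails if it takes over 58 s, if anything falls off the work surface, if the arm or the gripper's body presses on something with over 40 N, if the wrist force passes 120 N, or if a joint passes its speed limit or range.

## Robot

A 6-joint arm with a two-finger parallel gripper is mounted at the origin on the work surface. World frame = base frame: x ahead of the robot, y to its left, z up, the work surface at z = 0. Lengths are in m, angles in rad, forces in N, time in s.
With the tool pointing down it reaches from about 0.35 to 0.975 m from the base axis. Payload 4.9 kg.
Tool frame: the origin (TCP) lies between the finger pads; the fingertips stand 17 mm ahead of it and the grasp point (between the pads) lies 2 mm behind it (manip.nose_length is the distance from the TCP to the fingertips, in m); z points along the fingers, y is the line along which they close (so a half turn about z gives the same grasp; the last joint's range is limited). The gripper opens to 85 mm and grips with 20 to 120 N. Pads are 22 mm wide; open, the fingers measure 114 mm over their backs; the gripper's body (76 mm by 85 mm) begins 54 mm behind the grasp point. The pads swing forward as they close: fully open they stand 13 mm farther back than shut.
Start: joints at [-1.348, 0.053, 1.613, -0, 1.476, -0.119], TCP at [0.209, -0.589, 0.248] pointing down, gripper open.
Joint ranges: [-3.01, 3.01], [-1.01, 2.22], [0.06, 2.58], [-1.02, 4.17], [0.09, 2.62], [-3.14, 3.14]. Speed limits (rad/s): [2.57, 2.57, 3.14, 3.14, 3.14, 3.14].

## Interface

Orientations are given as a unit quaternion [w, x, y, z].
In Python, from plant import manip gives the robot as it stands. The module is installed in compiled form; this text tells all that it offers.
- The arm moves only by the tool apply_moves, never from a script. Its argument "moves" is a list of rows, each a list of 3 entries, a list of its own where there are three numbers: the turn, a rotation vector about the tool's x, y, z in rad, then the shift along the tool's x, y, z in cm, then the closure, from -1 (fully open) to 1 (shut), so that 0 is half open. A call has 1 to 20 rows; each row is the pose to reach, as a shift and turn from the pose commanded when the call began, along the tool's axes at that moment; what a row does not reach only later rows make up. A row lasts 1/10 s, in which the tool goes at most 50 mm and 8.59 degrees, less where a joint would pass 70% of its speed; a pose out of reach is approached as far as the arm can. A call with a gripper value outside its range is refused whole. The fingers move at their own pace and stop on an object; the grip force is fixed at half the most. Time passes only in rows, so rows that repeat a pose let the fingers close. It gives the time, the measured TCP pose, the force, the opening and the grip force at its end, in the units of the state.
- manip.state(): the state, without advancing time (a new reading comes with each control period).
- manip.grab_frame(name): name is "side" or "top" or "wrist"; returns a dict with "image" (480x640x3 uint8, red, green, blue), "K" (3x3 intrinsics, pixels), "rvec" (rotation vector, rad) and "tvec" (3), from world to camera coordinates, as OpenCV has them. Camera axes: x right, y down, z forward; pixel columns grow to the right and rows downward; lengths in m; the calibration is good to about 2 mm. A picture is of the moment at which its call begins. There is no depth.
- manip.job_done(): hands the job in; it is judged then, once.
Trained networks look in a picture, given as the dict that the camera call returned (one of the last four; its "shot" number tells which), for a name from the list of things; names that differ only in an ending like _2 or _b are one class to them, and where a whole thing is asked for, a point or a joint stands for the part that bears it (a point fixed in the world has none). Each returns a list of dicts, best first, with "score" (0 to 1); they miss things now and then, are a little off and sometimes report something else, mostly with a low value. They report only what shows in the picture. A call takes as long as a camera call.
- manip.look_for(picture, label): "location" ([x, y, z] in m, in the coordinates of the camera as it stood for that picture, good to about 4 mm: the middle of the surface that is visible of it).
- manip.silhouettes(picture, label): "pixels" (480x640 bool, what is visible of it).
- manip.spot_point(picture, label): "location" ([x, y, z] in m, in the coordinates of the camera as it stood for that picture, good to about 4 mm: a listed point, or the origin of a listed thing).
The state is a dict: "time": time; "joint_pos": joint angles; "joint_vel": joint speeds; "joint_efforts": joint torques, N m; "tool_pos": TCP position; "tool_rot": TCP orientation; "contact_force": force on the tool from outside, world axes, zero at the start; "ft_torque": the same for the moment, N m; "gripper_width": opening from 0.0 (shut) to 1.0 (fully open); "grasp_force": force on a finger pad.
Only numpy, scipy, OpenCV 4.12 (cv2) and the standard library are available. Lean on these libraries where they do the work, as an engineer would, in place of code of your own. Each camera call takes 0.05 s, during which the arm holds its last target. There are 200 camera calls.

## Working session

There is one attempt and no reset: what is moved stays moved. The work goes in short steps, Python scripts to look and compute and a tool call to move; the robot and the scene stay as the last step left them, time stands still between calls to the robot, and variables do not carry over. Pictures are saved under pics/ and viewed, at most 10 in all, crops included, and the job is handed in when it is done.

Besides the shell and the picture viewer there is one more tool, called by a JSON object that holds its "method" and its "body", one argument or row to a line. apply_moves: Moves the arm, as the interface text tells. Its arguments: {"type":"object","properties":{"moves":{"type":"array"}},"required":["moves"]}

```bash
mkdir -p pics; cat > h.py <<'E'
import numpy as np, cv2
from scipy.spatial.transform import Rotation as R
from plant import manip
np.set_printoptions(precision=4,suppress=True)
def toW(p,c):
    M=cv2.Rodrigues(np.array(p["rvec"],float))[0]; return M.T@(np.array(c,float)-np.array(p["tvec"],float).ravel())
def save(p,n): cv2.imwrite("pics/"+n+".png",p["image"][:,:,::-1])
def pts(p,l,f="spot_point",n=2):
    for d in getattr(manip,f)(p,l)[:n]: print(l,f,round(d["score"],2),toW(p,d["location"]))
def rot(): 
    q=manip.state()["tool_rot"]; return R.from_quat([q[1],q[2],q[3],q[0]])
E
python3 - <<'E'
from h import *
s=manip.state(); print(s["tool_pos"],rot().as_matrix(),s["gripper_width"],s["time"])
for c in ["top","side"]:
    p=manip.grab_frame(c); save(p,c)
    for l in ["cabinet","cabinet_drawer0_handle","stage","plate_edge","dish","oil_jar","media_bottle","tube_rack","tip_box"]: pts(p,l,n=1)
print(manip.state()["time"])
E
```

```text
[ 0.2094 -0.5883  0.2471] [[ 0.9421  0.3352 -0.0004]
 [ 0.3352 -0.9421  0.002 ]
 [ 0.0003 -0.002  -1.    ]] 0.9991604767912502 0.0
cabinet spot_point 0.96 [ 0.6892 -0.2023  0.0021]
cabinet_drawer0_handle spot_point 0.79 [ 0.5351 -0.1853  0.0624]
stage spot_point 0.76 [ 0.7075  0.2211 -0.001 ]
plate_edge spot_point 0.93 [0.6083 0.2218 0.007 ]
dish spot_point 0.66 [0.6736 0.2206 0.0236]
oil_jar spot_point 0.48 [ 0.7336 -0.0093 -0.0027]
media_bottle spot_point 0.92 [ 0.5312 -0.4736 -0.0017]
tube_rack spot_point 0.61 [ 0.5165  0.4921 -0.0009]
tip_box spot_point 0.6 [ 0.7334 -0.169   0.0966]
cabinet spot_point 0.85 [ 0.6833 -0.1981 -0.0016]
cabinet_drawer0_handle spot_point 0.74 [ 0.5353 -0.1836  0.0591]
stage spot_point 0.67 [0.7094 0.2245 0.0041]
plate_edge spot_point 0.72 [0.6145 0.2211 0.0137]
dish spot_point 0.9 [0.6764 0.2161 0.0267]
oil_jar spot_point 0.84 [ 0.7352 -0.0091  0.0005]
media_bottle spot_point 0.67 [ 0.5345 -0.4721  0.0025]
tube_rack spot_point 0.74 [ 0.7314 -0.0066  0.0046]
tip_box spot_point 0.66 [ 0.7407 -0.1656  0.1022]
1.0
```

View pics/top.png

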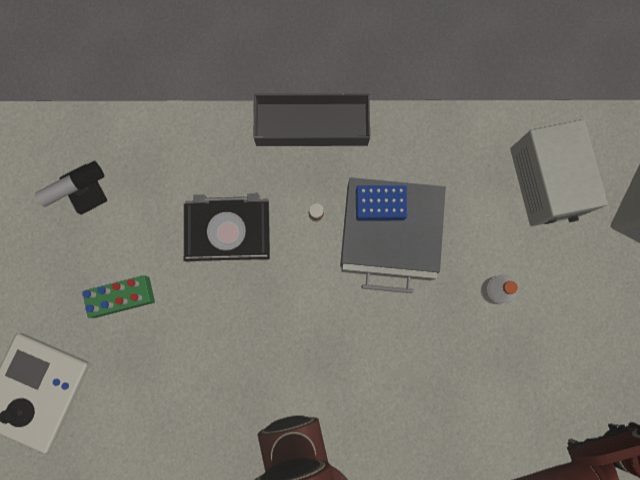

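View pics/side.png

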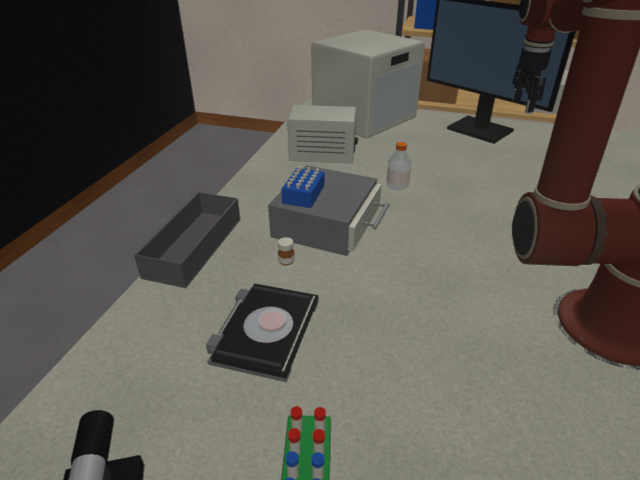

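The top view shows the handle at px (363–412, 288–291), the cabinet yawed about -0.08 rad, and the stage nearly square with its front edge at row ~257. The networks agree with this, apart from the tube rack in the side view, where it reported the jar.

```bash
cat >> h.py <<'E'
def plan(pos,yaw_y):
    "tool down, tool y axis at world angle yaw_y"
    y=np.array([np.cos(yaw_y),np.sin(yaw_y),0]); z=np.array([0,0,-1.]); T=np.c_[np.cross(y,z),y,z]
    r=rot(); print("turn",(r.inv()*R.from_matrix(T)).as_rotvec(),"shift cm",r.inv().apply(np.array(pos)-manip.state()["tool_pos"])*100)
E
python3 - <<'E'
from h import *
plan([0.535,-0.185,0.17],-0.08)
E
```

```text
turn [ 0.0001  0.     -1.149 ] shift cm [ 44.204  -27.139    7.8328]
```

{"method": "apply_moves", "body": {
  "moves": [
    [[0, 0, -1.15], [44.2, -27.1, 4], 0.4],
    [[0, 0, -1.15], [44.2, -27.1, 4], 0.4],
    [[0, 0, -1.15], [44.2, -27.1, 4], 0.4],
    [[0, 0, -1.15], [44.2, -27.1, 4], 0.4],
    [[0, 0, -1.15], [44.2, -27.1, 4], 0.4],
    [[0, 0, -1.15], [44.2, -27.1, 4], 0.4],
    [[0, 0, -1.15], [44.2, -27.1, 4], 0.4],
    [[0, 0, -1.15], [44.2, -27.1, 4], 0.4],
    [[0, 0, -1.15], [44.2, -27.1, 4], 0.4],
    [[0, 0, -1.15], [44.2, -27.1, 4], 0.4],
    [[0, 0, -1.15], [44.2, -27.1, 4], 0.4],
    [[0, 0, -1.15], [44.2, -27.1, 4], 0.4],
    [[0, 0, -1.15], [44.2, -27.1, 7.8], 0.4],
    [[0, 0, -1.15], [44.2, -27.1, 7.8], 0.4],
    [[0, 0, -1.15], [44.2, -27.1, 7.8], 0.4]
  ]
}}

```text
time: 2.5
tool_pos: [0.5339, -0.1859, 0.1697]
tool_rot: [-0.001, 0.735, 0.678, -0.001]
contact_force: [-0.9, -0.1, 0.0]
gripper_width: 0.294
grasp_force: 0.0
```

```bash
python3 - <<'E'
from h import *
p=manip.grab_frame("wrist"); save(p,"w1")
print(manip.state()["tool_pos"],manip.state()["gripper_width"],rot().as_matrix())
pts(p,"cabinet_drawer0_handle"); pts(p,"cabinet",n=1)
# bar: project image points to z=.062
for d in manip.silhouettes(p,"cabinet_drawer0_handle")[:1]:
    m=d["pixels"]; v,u=np.nonzero(m); print(d["score"],m.sum(),u.min(),u.max(),v.min(),v.max())
E
```

```text
[ 0.5348 -0.1863  0.1711] 0.3010646669358146 [[ 0.0802  0.9968  0.0002]
 [ 0.9968 -0.0802 -0.0003]
 [-0.0003  0.0002 -1.    ]]
cabinet_drawer0_handle spot_point 0.61 [ 0.534  -0.1805  0.0574]
cabinet spot_point 0.95 [ 0.6806 -0.1985 -0.0024]
0.61 12965 315 417 62 328
```

View pics/w1.png

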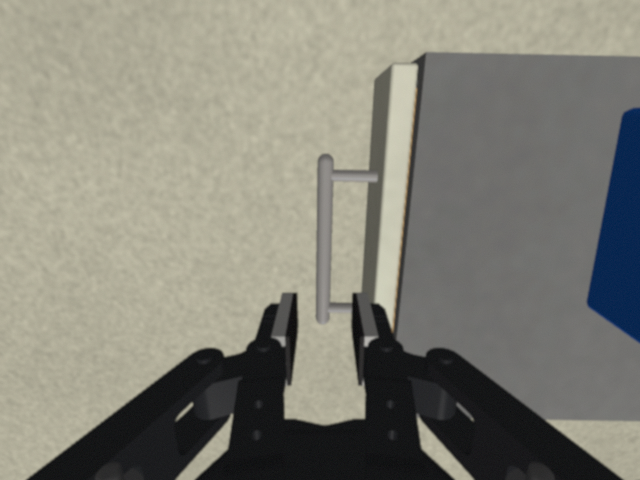

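The wrist view shows the bar from px (326,155) to (322,322), between the finger lines (centre ~u 325). It leans about 0.02 rad from the tool.

```bash
cat >> h.py <<'E'
def ray(p,uv,z):
    M=cv2.Rodrigues(np.array(p["rvec"],float))[0]; t=np.array(p["tvec"],float).ravel()
    d=M.T@np.linalg.inv(p["K"])@np.array([*uv,1.]); c=-M.T@t; return c+d*(z-c[2])/d[2]
E
python3 - <<'E'
from h import *
p=manip.grab_frame("wrist")
a=ray(p,(326,157),.066);b=ray(p,(322.5,321),.066); print(a,b,(a+b)/2,np.linalg.norm(a-b),np.arctan2(-(a-b)[0],(a-b)[1]))
c=(a+b)/2; plan([c[0],c[1],.060],-0.095)
E
```

```text
[ 0.5422 -0.1246  0.066 ] [ 0.5297 -0.2491  0.066 ] [ 0.536  -0.1868  0.066 ] 0.12516459731808557 -0.09994818013099571
turn [0.0025 0.0011 0.0153] shift cm [-0.0498  0.0079 11.2104]
```

{"method": "apply_moves", "body": {
  "moves": [
    [[0, 0, 0.02], [0, 0.1, 4], 0.4],
    [[0, 0, 0.02], [0, 0.1, 7], 0.4],
    [[0, 0, 0.02], [0, 0.1, 10], 0.4],
    [[0, 0, 0.02], [0, 0.1, 11], 0.4],
    [[0, 0, 0.02], [0, 0.1, 11], 0.4],
    [[0, 0, 0.02], [0, 0.1, 11], 1],
    [[0, 0, 0.02], [0, 0.1, 11], 1],
    [[0, 0, 0.02], [0, 0.1, 11], 1],
    [[0, 0, 0.02], [0, 0.1, 11], 1],
    [[0, 0, 0.02], [0, 0.1, 11], 1]
  ]
}}

```text
time: 3.75
tool_pos: [0.5334, -0.1854, 0.0623]
tool_rot: [-0.003, 0.741, 0.671, -0.003]
contact_force: [-15.6, 3.5, 14.4]
gripper_width: 0.108
grasp_force: 58.6
```

{"method": "apply_moves", "body": {
  "moves": [
    [[0, 0, 0], [0, -1, 0], 1],
    [[0, 0, 0], [0, -2.5, 0], 1],
    [[0, 0, 0], [0, -4.5, 0], 1],
    [[0, 0, 0], [0, -6.5, 0], 1],
    [[0, 0, 0], [0, -8.5, 0], 1],
    [[0, 0, 0], [0, -10.5, 0], 1],
    [[0, 0, 0], [0, -12.5, 0], 1],
    [[0, 0, 0], [0, -14, 0], 1],
    [[0, 0, 0], [0, -15, 0], 1],
    [[0, 0, 0], [0, -15.4, 0], 1],
    [[0, 0, 0], [0, -15.4, 0], 1],
    [[0, 0, 0], [0, -15.4, 0], 1]
  ]
}}

```text
time: 4.95
tool_pos: [0.3838, -0.1706, 0.0623]
tool_rot: [0.001, 0.741, 0.671, 0.001]
contact_force: [-0.2, 2.1, 7.4]
gripper_width: 0.105
grasp_force: 60.2
```

{"method": "apply_moves", "body": {
  "moves": [
    [[0, 0, 0], [0, 0, 0], 0.4],
    [[0, 0, 0], [0, 0, 0], 0.4],
    [[0, 0, 0], [0, 0, 0], 0.4],
    [[0, 0, 0], [0, 0, -3], 0.4],
    [[0, 0, 0], [0, 0, -7], 0.4],
    [[0, 0, 0], [0, 0, -12], 0.4],
    [[0, 0, 0], [0, 0, -16], 0.4],
    [[0, 0, 0], [0, 0, -16], 0.4]
  ]
}}

```text
time: 5.75
tool_pos: [0.3856, -0.1721, 0.2274]
tool_rot: [0.006, 0.741, 0.671, 0.001]
contact_force: [0.7, 0.2, 0.1]
gripper_width: 0.299
grasp_force: 0.0
```

```bash
python3 - <<'E'
from h import *
print(manip.state()["tool_pos"],manip.state()["gripper_width"])
for c in ["top","wrist"]:
    p=manip.grab_frame(c); save(p,"o_"+c)
    for l in ["wedge","spacer","cabinet_drawer0_handle"]: pts(p,l,n=2)
    pts(p,"wedge","look_for",1)
    for d in manip.silhouettes(p,"wedge")[:1]:
        m=d["pixels"].astype(np.uint8); r=cv2.minAreaRect(cv2.findNonZero(m)); b=cv2.boxPoints(r); print(b, [ray(p,q,.045) for q in b])
E
```

```text
[ 0.3856 -0.1721  0.2274] 0.29935197555954773
wedge spot_point 0.56 [ 0.4735 -0.1833  0.0234]
spacer spot_point 0.85 [ 0.524  -0.1114  0.0178]
cabinet_drawer0_handle spot_point 0.72 [ 0.5213 -0.1139  0.0202]
cabinet_drawer0_handle spot_point 0.71 [ 0.3821 -0.1729  0.0619]
wedge look_for 0.67 [ 0.5105 -0.189   0.0381]
[[376.3076 318.4615]
 [385.1923 274.0385]
 [399.4231 276.8846]
 [390.5384 321.3077]] [array([ 0.4589, -0.1612,  0.045 ]), array([ 0.5703, -0.1855,  0.045 ]), array([ 0.563 , -0.2214,  0.045 ]), array([ 0.4517, -0.1967,  0.045 ])]
wedge spot_point 0.81 [ 0.4739 -0.1815  0.0215]
spacer spot_point 0.67 [ 0.5262 -0.116   0.0177]
cabinet_drawer0_handle spot_point 0.77 [ 0.385  -0.1701  0.0572]
wedge look_for 0.75 [ 0.4912 -0.1848  0.041 ]
[[398.498  244.5795]
 [403.5799 200.7484]
 [521.7594 214.4503]
 [516.6776 258.2814]] [array([ 0.4476, -0.1996,  0.045 ]), array([ 0.4533, -0.1585,  0.045 ]), array([ 0.5585, -0.1815,  0.045 ]), array([ 0.5575, -0.224 ,  0.045 ])]
```

View pics/o_top.png

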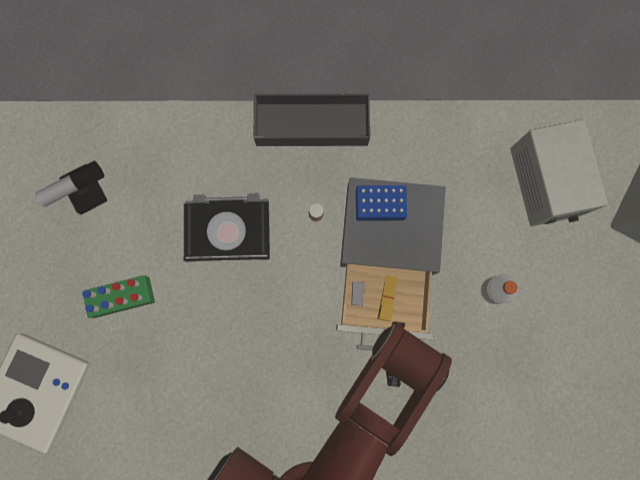

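View pics/o_wrist.png

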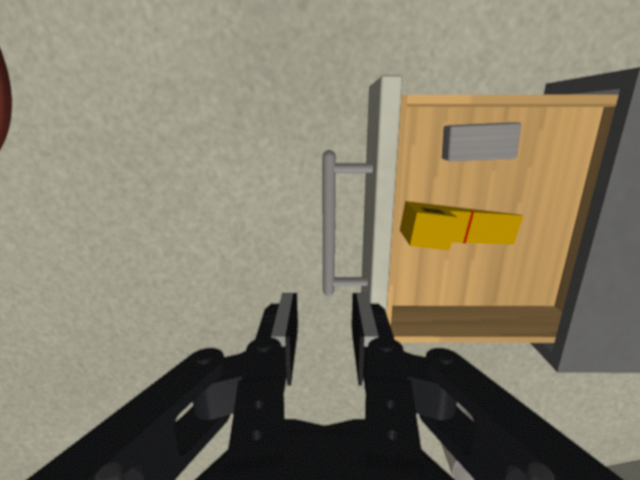

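The drawer is open. In the wrist view the wedge's block top is at px (411–452, 209–247), the red line at u≈468 and the thin end at (520, 214–243). The spacer is at (482,141), clear to +y.

```bash
python3 - <<'E'
from h import *
print(manip.state()["joint_pos"])
p=manip.grab_frame("wrist")
t=(ray(p,(521.5,214.5),.025)+ray(p,(517,243.5),.025))/2
b=(ray(p,(416,207.5),.067)+ray(p,(411,246),.067))/2   # rear top edge of block
print(t,b); d=t-b; print(np.hypot(*d[:2]),yaw:=np.arctan2(d[1],d[0]))
o=b+np.array([np.cos(yaw),np.sin(yaw),0])*.0175; print(o)
plan([.474,-.183,.14],yaw-np.pi/2)
E
```

```text
[-0.5964 -0.4603  2.1004 -0.      1.5024 -0.4974]
[ 0.5711 -0.2043  0.025 ] [ 0.458 -0.178  0.067]
0.11610947008275288 -0.228319774954503
[ 0.475 -0.182  0.067]
turn [-0.0007  0.0003  1.7002] shift cm [-0.3787  9.2136  7.9889]
```

{"method": "apply_moves", "body": {
  "moves": [
    [[0, 0, 1.7], [-0.4, 9.2, 0], -0.3],
    [[0, 0, 1.7], [-0.4, 9.2, 0], -0.3],
    [[0, 0, 1.7], [-0.4, 9.2, 0], -0.3],
    [[0, 0, 1.7], [-0.4, 9.2, 0], -0.3],
    [[0, 0, 1.7], [-0.4, 9.2, 4], -0.3],
    [[0, 0, 1.7], [-0.4, 9.2, 8], -0.3],
    [[0, 0, 1.7], [-0.4, 9.2, 8], -0.3],
    [[0, 0, 1.7], [-0.4, 9.2, 8], -0.3],
    [[0, 0, 1.7], [-0.4, 9.2, 8], -0.3],
    [[0, 0, 1.7], [-0.4, 9.2, 8], -0.3],
    [[0, 0, 1.7], [-0.4, 9.2, 8], -0.3],
    [[0, 0, 1.7], [-0.4, 9.2, 8], -0.3],
    [[0, 0, 1.7], [-0.4, 9.2, 8], -0.3]
  ]
}}

```text
time: 7.7
tool_pos: [0.474, -0.1833, 0.1403]
tool_rot: [-0.0, 0.994, -0.114, -0.0]
contact_force: [0.5, -0.6, -0.1]
gripper_width: 0.652
grasp_force: 0.0
```

```bash
python3 - <<'E'
from h import *
p=manip.grab_frame("wrist"); save(p,"g_wrist")
pts(p,"wedge",n=1)
plan([.474,-.183,.046],-.23-np.pi/2)
E
```

```text
wedge spot_point 0.93 [ 0.4756 -0.1834  0.018 ]
turn [-0.      0.0001  0.003 ] shift cm [-0.0059 -0.0283  9.4282]
```

View pics/g_wrist.png

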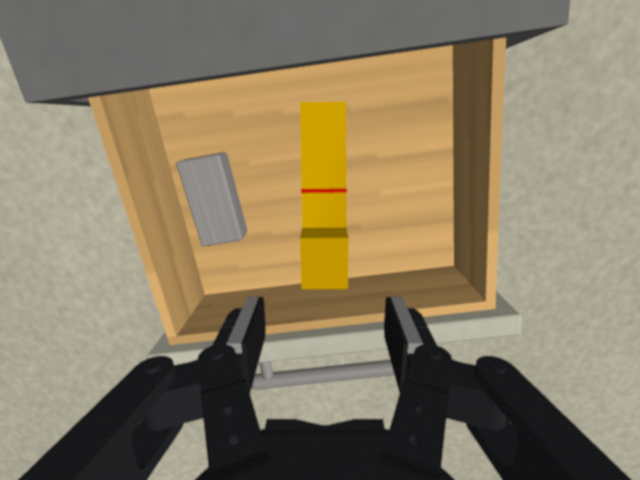

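The wedge is centred (u≈324) and square between the fingers. Its thin end (v≈102) is clear of the cabinet, so I descend.

{"method": "apply_moves", "body": {
  "moves": [
    [[0, 0, 0], [0, 0, 4], -0.3],
    [[0, 0, 0], [0, 0, 7], -0.3],
    [[0, 0, 0], [0, 0, 9], -0.3],
    [[0, 0, 0], [0, 0, 9.4], -0.3],
    [[0, 0, 0], [0, 0, 9.4], -0.3],
    [[0, 0, 0], [0, 0, 9.4], 1],
    [[0, 0, 0], [0, 0, 9.4], 1],
    [[0, 0, 0], [0, 0, 9.4], 1],
    [[0, 0, 0], [0, 0, 9.4], 1],
    [[0, 0, 0], [0, 0, 9.4], 1],
    [[0, 0, 0], [0, 0, 9.4], 1]
  ]
}}

```text
time: 8.9
tool_pos: [0.4753, -0.184, 0.0483]
tool_rot: [0.001, 0.994, -0.114, 0.002]
contact_force: [-0.6, 0.4, 6.8]
gripper_width: 0.341
grasp_force: 59.7
```

{"method": "apply_moves", "body": {
  "moves": [
    [[0, 0, 0], [0, 0, -1], 1],
    [[0, 0, 0], [0, 0, -3], 1],
    [[0, 0, 0], [0, 0, -6], 1],
    [[0, 0, 0], [0, 0, -9], 1],
    [[0, 0, 0], [0, 0, -11], 1],
    [[0, 0, 0], [0, 0, -12], 1],
    [[0, 0, 0], [0, 0, -12], 1]
  ]
}}

```text
time: 9.6
tool_pos: [0.4747, -0.1836, 0.168]
tool_rot: [0.001, 0.993, -0.114, 0.001]
contact_force: [0.3, -0.0, -0.6]
gripper_width: 0.346
grasp_force: 59.1
```

```bash
python3 - <<'E'
from h import *
s=manip.state(); print(s["tool_pos"],s["grasp_force"],s["gripper_width"])
p=manip.grab_frame("top")
for l in ["stage","stage_plate"]:
  for d in manip.silhouettes(p,l)[:1]:
    r=cv2.minAreaRect(cv2.findNonZero(d["pixels"].astype(np.uint8))); print(l,d["score"],r)
for l in ["stage","plate_edge"]: pts(p,l,n=1)
a,b=ray(p,(185,257.5),.024),ray(p,(269,255.5),.024); print("plate front",a,b)
p=manip.grab_frame("wrist"); save(p,"lift"); pts(p,"wedge",n=1)
plan([.40,.222,.10],0.02-np.pi/2)
E
```

```text
[ 0.4747 -0.1836  0.168 ] 59.07671391963959 0.34617502897438845
stage 0.56 ((226.0, 226.0), (68.0, 86.0), 90.0)
stage_plate 0.86 ((226.01702880859375, 227.8363800048828), (63.415367126464844, 84.92108917236328), 88.83085632324219)
stage spot_point 0.57 [0.7065 0.2225 0.0001]
plate_edge spot_point 0.78 [0.6062 0.2222 0.0071]
plate front [0.6159 0.326  0.024 ] [0.6206 0.1102 0.024 ]
wedge spot_point 0.87 [ 0.4717 -0.1799  0.1376]
turn [-0.001   0.0022 -0.2482] shift cm [-16.2926 -37.779    6.5578]
```

{"method": "apply_moves", "body": {
  "moves": [
    [[0, 0, -0.25], [-12.4, -38.7, 0], 1],
    [[0, 0, -0.25], [-12.4, -38.7, 0], 1],
    [[0, 0, -0.25], [-12.4, -38.7, 0], 1],
    [[0, 0, -0.25], [-12.4, -38.7, 0], 1],
    [[0, 0, -0.25], [-12.4, -38.7, 0], 1],
    [[0, 0, -0.25], [-12.4, -38.7, 0], 1],
    [[0, 0, -0.25], [-12.4, -38.7, 0], 1],
    [[0, 0, -0.25], [-12.4, -38.7, 0], 1],
    [[0, 0, -0.25], [-12.4, -38.7, 0], 1],
    [[0, 0, -0.25], [-12.4, -38.7, 4], 1],
    [[0, 0, -0.25], [-12.4, -38.7, 6.6], 1],
    [[0, 0, -0.25], [-12.4, -38.7, 6.6], 1],
    [[0, 0, -0.25], [-12.4, -38.7, 6.6], 1]
  ]
}}

```text
time: 11.25
tool_pos: [0.4406, 0.2213, 0.1001]
tool_rot: [0.0, 1.0, 0.011, -0.001]
contact_force: [-0.4, -0.2, -1.0]
gripper_width: 0.341
grasp_force: 59.8
```

```bash
python3 - <<'E'
from h import *
p=manip.grab_frame("wrist"); save(p,"pre"); 
for l in ["wedge","plate_edge","stage"]: pts(p,l,n=1)
plan([.44,.2215,.026],0.02-np.pi/2); print(rot().as_matrix())
E
```

```text
wedge spot_point 0.76 [0.4385 0.2234 0.0737]
turn [-0.001  -0.0034  0.0013] shift cm [-0.2471  0.0421  7.635 ]
[[ 0.9998  0.0213  0.0034]
 [ 0.0213 -0.9998  0.0011]
 [ 0.0034 -0.001  -1.    ]]
```

View pics/pre.png

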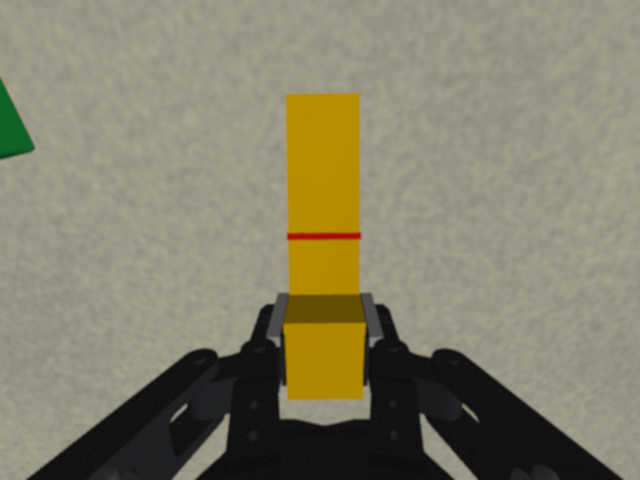

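The wedge is held square and centred, red line at (324,236), thin end at v≈94. I lower it to the bench.

{"method": "apply_moves", "body": {
  "moves": [
    [[0, 0, 0], [0, 0, 3], 1],
    [[0, 0, 0], [0, 0, 5], 1],
    [[0, 0, 0], [0, 0, 6.2], 1],
    [[0, 0, 0], [0, 0, 6.8], 1],
    [[0, 0, 0], [0, 0, 7.1], 1],
    [[0, 0, 0], [0, 0, 7.3], 1],
    [[0, 0, 0], [0, 0, 7.3], 1]
  ]
}}

```text
time: 12.15
tool_pos: [0.4413, 0.2219, 0.028]
tool_rot: [-0.0, 1.0, 0.011, 0.001]
contact_force: [-0.8, 0.6, -1.4]
gripper_width: 0.344
grasp_force: 59.8
```

{"method": "apply_moves", "body": {
  "moves": [
    [[0, 0, 0], [0, 0, 0.1], 1],
    [[0, 0, 0], [0, 0, 0.2], 1],
    [[0, 0, 0], [0, 0, 0.2], 1]
  ]
}}

```text
time: 12.45
tool_pos: [0.4414, 0.222, 0.0263]
tool_rot: [-0.0, 1.0, 0.011, 0.001]
contact_force: [-1.8, -0.1, 4.5]
gripper_width: 0.343
grasp_force: 60.3
```

{"method": "apply_moves", "body": {
  "moves": [
    [[0, 0, 0], [1, 0, 0], 1],
    [[0, 0, 0], [2, 0, 0], 1],
    [[0, 0, 0], [3, 0, 0], 1],
    [[0, 0, 0], [4, 0, 0], 1],
    [[0, 0, 0], [5, 0, 0], 1],
    [[0, 0, 0], [6, 0, 0], 1],
    [[0, 0, 0], [7, 0, 0], 1],
    [[0, 0, 0], [8, 0, 0], 1],
    [[0, 0, 0], [8.5, 0, 0], 1],
    [[0, 0, 0], [9, 0, 0], 1],
    [[0, 0, 0], [9.5, 0, 0], 1],
    [[0, 0, 0], [10, 0, 0], 1],
    [[0, 0, 0], [10, 0, 0], 1]
  ]
}}

```text
time: 13.75
tool_pos: [0.5422, 0.2242, 0.0263]
tool_rot: [-0.0, 1.0, 0.011, 0.001]
contact_force: [-0.0, 0.1, 5.1]
gripper_width: 0.35
grasp_force: 60.5
```

```bash
python3 - <<'E'
from h import *
p=manip.grab_frame("wrist"); save(p,"in1")
for l in ["wedge","plate_edge","stage"]: pts(p,l,n=1)
s=manip.state(); print(s["tool_pos"],s["contact_force"],rot().as_matrix()[0])
E
```

```text
wedge spot_point 0.65 [ 0.5421  0.226  -0.0001]
plate_edge spot_point 0.91 [0.6128 0.2202 0.0094]
[0.5422 0.2242 0.0263] [3.7916 0.6561 4.8648] [0.9998 0.0218 0.0036]
```

View pics/in1.png

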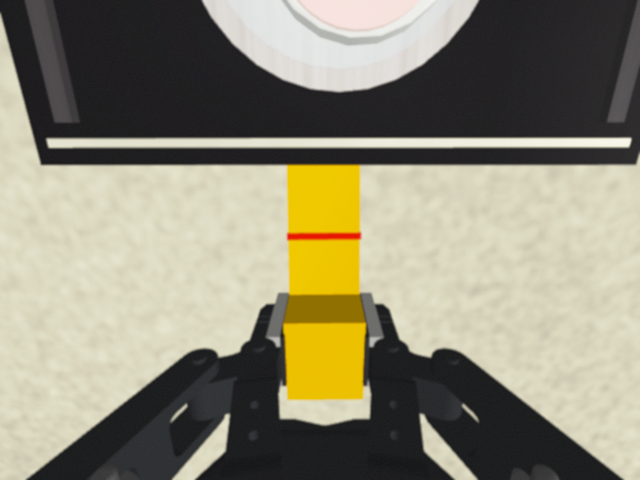

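The wedge is under the plate, square and near the middle. The plate's edge is at v≈164 and the red line at v≈236, so about 29 mm remain. I push slowly.

{"method": "apply_moves", "body": {
  "moves": [
    [[0, 0, 0], [0.4, 0, 0], 1],
    [[0, 0, 0], [0.7, 0, 0], 1],
    [[0, 0, 0], [0.9, 0, 0], 1],
    [[0, 0, 0], [1.1, 0, 0], 1],
    [[0, 0, 0], [1.3, 0, 0], 1],
    [[0, 0, 0], [1.5, 0, 0], 1],
    [[0, 0, 0], [1.65, 0, 0], 1],
    [[0, 0, 0], [1.8, 0, 0], 1],
    [[0, 0, 0], [1.95, 0, 0], 1],
    [[0, 0, 0], [2.1, 0, 0], 1],
    [[0, 0, 0], [2.25, 0, 0], 1],
    [[0, 0, 0], [2.4, 0, 0], 1],
    [[0, 0, 0], [2.5, 0, 0], 1],
    [[0, 0, 0], [2.5, 0, 0], 1]
  ]
}}

```text
time: 15.35
tool_pos: [0.561, 0.225, 0.0262]
tool_rot: [0.0, 1.0, 0.011, -0.006]
contact_force: [-20.9, -0.6, 23.2]
gripper_width: 0.346
grasp_force: 62.8
```

```bash
python3 - <<'E'
from h import *
p=manip.grab_frame("wrist"); save(p,"in2")
for l in ["wedge","plate_edge"]: pts(p,l,n=1)
s=manip.state(); print(s["tool_pos"],s["contact_force"],rot().as_matrix()[0])
cv2.imwrite("pics/c.png",cv2.resize(p["image"][80:300,220:440,::-1],None,fx=2.5,fy=2.5))
E
```

```text
wedge spot_point 0.77 [ 0.5603  0.2261 -0.0016]
plate_edge spot_point 0.56 [0.6134 0.2212 0.0096]
[0.561  0.225  0.0262] [-20.6037   0.027   23.3083] [ 0.9997  0.0223 -0.0126]
```

View pics/c.png

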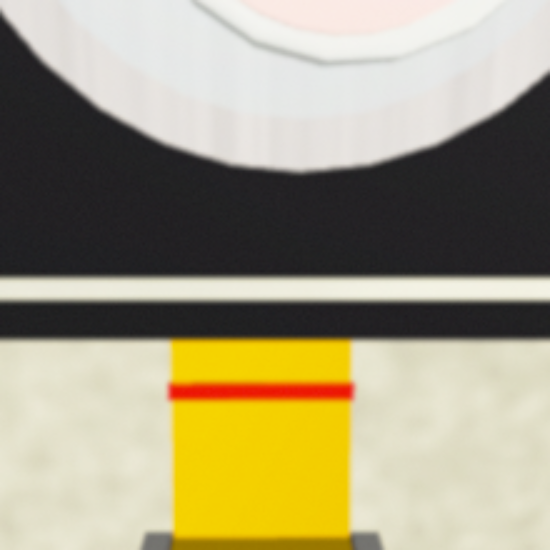

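The plate's edge is at v≈215 and the line at v≈236, so about 8 mm remain. The tool presses down at 23 N, which adds friction, so I ease it up slightly before pushing on.

{"method": "apply_moves", "body": {
  "moves": [
    [[0, 0, 0], [0, 0, -0.05], 1],
    [[0, 0, 0], [0, 0, -0.1], 1],
    [[0, 0, 0], [0, 0, -0.1], 1],
    [[0, 0, 0], [0, 0, -0.1], 1]
  ]
}}

```text
time: 15.9
tool_pos: [0.561, 0.2251, 0.0262]
tool_rot: [0.0, 1.0, 0.011, -0.006]
contact_force: [-17.0, 1.1, 18.3]
gripper_width: 0.349
grasp_force: 62.0
```

{"method": "apply_moves", "body": {
  "moves": [
    [[0, 0, 0], [0, 0, -0.1], 1],
    [[0, 0, 0], [0.15, 0, -0.1], 1],
    [[0, 0, 0], [0.3, 0, -0.1], 1],
    [[0, 0, 0], [0.45, 0, -0.1], 1],
    [[0, 0, 0], [0.6, 0, -0.1], 1],
    [[0, 0, 0], [0.6, 0, -0.1], 1]
  ]
}}

```text
time: 16.5
tool_pos: [0.567, 0.2248, 0.0262]
tool_rot: [0.0, 1.0, 0.011, -0.006]
contact_force: [-13.8, 0.5, 12.7]
gripper_width: 0.346
grasp_force: 61.3
```

```bash
python3 - <<'E'
from h import *
p=manip.grab_frame("wrist"); save(p,"in3")
s=manip.state(); print(s["tool_pos"],s["contact_force"],rot().as_matrix()[0])
im=p["image"].astype(int)
col=im[150:300,322]; red=np.nonzero((col[:,0]>150)&(col[:,1]<80))[0]+150; yel=np.nonzero((col[:,0]>150)&(col[:,1]>120)&(col[:,2]<80))[0]+150
print(red, yel[:3])
E
```

```text
[0.567  0.2248 0.0262] [-13.7559   0.0086  12.1541] [ 0.9997  0.0221 -0.0118]
[234 235 236 237 238] [240 241 242]
```

```bash
python3 - <<'E'
import cv2
im=cv2.imread("pics/in3.png")[:,:,::-1]; print([(v,im[v,322].tolist()) for v in range(220,242)])
cv2.imwrite("pics/c2.png",cv2.resize(im[130:320,220:440,::-1],None,fx=2.5,fy=2.5))
E
```

```text
[(220, [31, 31, 31]), (221, [35, 34, 33]), (222, [33, 32, 34]), (223, [34, 34, 35]), (224, [33, 33, 33]), (225, [34, 33, 34]), (226, [30, 30, 30]), (227, [32, 31, 34]), (228, [33, 33, 35]), (229, [33, 35, 34]), (230, [57, 43, 32]), (231, [124, 71, 30]), (232, [199, 91, 8]), (233, [234, 84, 0]), (234, [239, 55, 0]), (235, [238, 29, 3]), (236, [236, 20, 0]), (237, [238, 28, 10]), (238, [238, 47, 1]), (239, [239, 99, 0]), (240, [242, 162, 0]), (241, [244, 199, 0])]
```

View pics/c2.png

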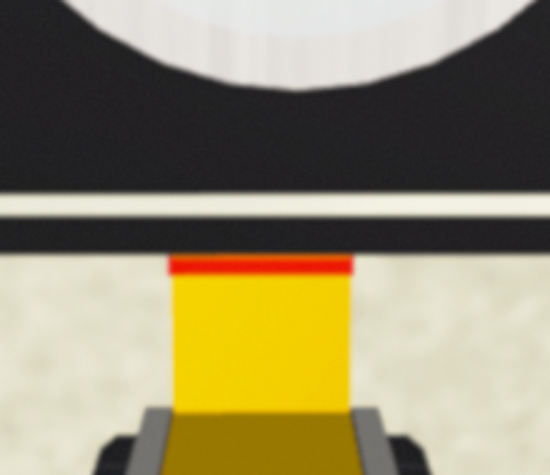

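The edge is at v≈231, at the start of the red line (v≈236). One small nudge, then settle.

{"method": "apply_moves", "body": {
  "moves": [
    [[0, 0, 0], [0.07, 0, 0], 1],
    [[0, 0, 0], [0.15, 0, 0], 1],
    [[0, 0, 0], [0.15, 0, 0], 1],
    [[0, 0, 0], [0.15, 0, 0], 1],
    [[0, 0, 0], [0.15, 0, 0], 1],
    [[0, 0, 0], [0.15, 0, 0], 1]
  ]
}}

```text
time: 17.15
tool_pos: [0.5683, 0.2248, 0.0262]
tool_rot: [0.0, 1.0, 0.011, -0.006]
contact_force: [-14.7, 0.3, 13.4]
gripper_width: 0.345
grasp_force: 61.5
```

```bash
python3 - <<'E'
from h import *
s=manip.state(); print(s["tool_pos"],s["contact_force"],s["grasp_force"],s["joint_vel"])
p=manip.grab_frame("wrist"); print([(v,p["image"][v,322].tolist()) for v in range(230,242)])
pts(p,"wedge",n=1); print(manip.state()["tool_pos"])
E
```

```text
[0.5683 0.2248 0.0262] [-14.7243   0.2785  13.3536] 61.45126819610596 [-0.0018 -0.0002  0.0002 -0.0006 -0.0012 -0.0009]
[(230, [33, 32, 33]), (231, [32, 33, 34]), (232, [31, 32, 33]), (233, [39, 32, 33]), (234, [87, 29, 28]), (235, [161, 33, 30]), (236, [218, 30, 19]), (237, [234, 23, 5]), (238, [238, 46, 2]), (239, [239, 100, 0]), (240, [242, 162, 0]), (241, [244, 198, 0])]
wedge spot_point 0.93 [ 0.5674  0.2271 -0.0009]
[0.5683 0.2248 0.0262]
```

The edge is on the red line and everything is still, so I hand the job in.

```bash
python3 -c "
from plant import manip
print(manip.job_done())"
```

```text
the job is handed in; nothing more can be done
None
```

I handed the job in with the wedge still gripped under the plate and the plate's edge on the red line (about 5 mm of lift); the hand-in call returned no verdict.

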